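Fill the jar row and level the cellar shelf

ROBOT

A 7-joint arm with a two-finger parallel gripper is mounted at the origin on the work surface. World frame = base frame: x ahead of the robot, y to its left, z up, the work surface at z = 0. Lengths are in m, angles in rad, forces in N, time in s.
With the tool pointing down it reaches from about 0.4 to 0.875 m from the base axis. Payload 6.5 kg.
Tool frame: the origin (TCP) lies between the finger pads; the fingertips stand arm.tcp_to_tips ahead of it and the grasp point (between the pads) lies 8 mm behind it (arm.tcp_to_tips is the distance from the TCP to the fingertips, in m); z points along the fingers, y is the line along which they close (so a half turn about z gives the same grasp; the last joint's range is limited). The gripper opens to 85 mm and grips with 20 to 120 N. Pads are 22 mm wide; open, the fingers measure 114 mm over their backs; the gripper's body (76 mm by 85 mm) begins 54 mm behind the grasp point. The pads swing forward as they close: fully open they stand 13 mm farther back than shut.
Start: joints at [1.118, 0.536, -0.004, 1.538, 0.003, 1.067, -0.071], TCP at [0.245, -0.602, 0.242] pointing down, gripper open.
Joint ranges: [-2.7, 2.7], [-0.37, 2.16], [-1.27, 1.26], [0.24, 2.4], [-1.31, 4.45], [0.19, 1.91], [-2.76, 2.76]. Speed limits (rad/s): [2.39, 2.39, 3.14, 3.14, 3.14, 3.14, 3.14].

INTERFACE

Orientations are given as [roll, pitch, yaw] about the fixed x, y, z axes, in that order (R = Rz(yaw) Ry(pitch) Rx(roll)).
In Python, from rig import arm, optics, job, spotter gives the robot as it stands.
- The arm moves only by the tool carry_out, never from a script. Its argument "steps" is a list of rows, each a list of 5 numbers: the closure, from -1 (fully open) to 1 (shut), then the shift along the world's x, y, z in normalised numbers (1 is 1000 mm), then the turn about the world's z in a scale on which 1.0 is 2 rad. In form: [[grip, dx, dy, dz, twist], ...]. A call has 1 to 10 rows; each row is the pose to reach, as a shift and turn from the pose commanded when the call began; what a row does not reach only later rows make up. A row lasts 1/10 s, in which the tool goes at most 50 mm and 8.59 degrees, less where a joint would pass 70% of its speed; a pose out of reach is approached as far as the arm can. A shift or turn number past 1, either way, is cut back to 1. A call with a gripper value outside its range is refused whole. The fingers move at their own pace and stop on an object; "force" is the grip in N (left out, the last holds). Time passes only in rows, so rows that repeat a pose let the fingers close. It gives the time, the measured TCP pose, the force, the opening and the grip force at its end, in the units of the state.
- arm.get_state(): the state, without advancing time (a new reading comes with each control period).
- optics.read_camera(name): name is "scene" or "side" or "wrist"; returns (picture, depth): 480x640x3 uint8, red, green, blue; 480x640 float32, m along the optical axis (not along the pixel's ray), 0 where there is no reading.
- optics.camera_params(name): a dict with "mtx" (3x3 intrinsics, pixels), "k1" (the pictures are not rectified: a ray, as slopes to the right and down, at radius r is drawn at 1 + k1 r^2 times it, then the intrinsics apply), "R" (3x3) and "t" (3): a world point X has camera coordinates R X + t. Camera axes: x right, y down, z forward; pixel columns grow to the right and rows downward; lengths in m; the calibration is good to about 2 mm. A picture is of the moment at which its call begins: read the wrist's pose just before it. camera_params takes no time and is no camera call; for the wrist camera it gives the pose at the moment of the call.
- job.sign_off(): hands the job in; it is judged then, once.
Trained networks look in the newest picture that a camera, given by its name, has taken for a name from the list of things; names that differ only in an ending like _2 or _b are one class to them, and where a whole thing is asked for, a point or a joint stands for the part that bears it (a point fixed in the world has none). Each returns a list of dicts, best first, with "confidence" (0 to 1); they miss things now and then, are a little off and sometimes report something else, mostly with a low value. They report only what shows in the picture. A call takes as long as a camera call. They do not tell look-alikes from the thing itself.
- spotter.masks_of(thing, camera): "mask" (480x640 bool, what is visible of it) and "box" ([centre column, centre row, width, height] in pixels, round what is visible of it).
The state is a dict: "t": time; "joint_pos": joint angles; "qvel": joint speeds; "tau": joint torques, N m; "eef_pos": TCP position; "eef_rot": TCP orientation; "ft_force": force on the tool from outside, world axes, zero at the start; "ft_torque": the same for the moment, N m; "finger_gap": opening from 0.0 (shut) to 1.0 (fully open); "gripper_force": force on a finger pad.
Only numpy, scipy, OpenCV 4.12 (cv2) and the standard library are available. Lean on these libraries where they do the work, as an engineer would, in place of code of your own. Each camera call takes 0.05 s, during which the arm holds its last target. There are 200 camera calls.

TASK

Stand the lone small jar from the bench in the gap in the row of jars on the low shelf, in line with the others and evenly spaced, and let go of it. Then turn the wing-handled levelling foot at the shelf's front right corner (as the robot sees it) until the bubble of the spirit level lying on the shelf rests between its two lines, and let go of the foot. Finally press the spirit level down onto the shelf from above, gently but firmly and without shifting it, and finish while still pressing, with the bubble still between the lines; do not knock the other jars about.

Things in the scene. Friction and masses are not known exactly. Their poses are not given: they have to be found in the camera images.
- jar: the lone jar to be added to the row: filled glass jar with tin lid, 60 mm in diameter, 88 mm tall (straight-sided up to 60 mm, lid 55 mm across), 0.2 to 0.4 kg, standing on the bench to the left of the shelf; origin at the centre of its underside, z up its axis. A taller, thicker jar (80 by 150 mm) on the bench is not meant.
- gap (a point): centre of the empty place in the row, on the shelf's top surface (about 120 mm above the bench); its z points up and its y along the shelf to the left (the shelf is yawed a little, so read its yaw here). The row's jars have the same size as the lone jar and stand 74 mm apart, centre to centre, along y, 45 mm behind the shelf's midline; the two beside the gap leave 88 mm clear between their sides.
- board: the shelf board: plank 200 mm deep (x), 460 mm long (y) and 18 mm thick, top about 120 mm above the bench; it pivots at its left end and is carried at its right end by the levelling foot. At the start the right end has sagged by about 0.006 to 0.0115 rad. Origin on the pivot: under the board's midline, 215 mm to the left of its middle; y along the board to the left.
- shelf_mid (a point): centre of the shelf board's top surface; z up, y along the board to the left, x towards the back
- foot_grip (a point): middle of the levelling foot's wing handle, on its upright turning axis, about 155 mm above the bench. The wing is an upright steel bar 60 mm long (along this point's x), 15 mm thick (along y), 34 mm tall (from 20 mm below to 14 mm above this point), on a round hub 38 mm across just above the board. The point turns with the wing.
- foot: the levelling foot's turning part (hub and wing), origin under the hub. It turns stiffly (about 0.2 N m) and stays where it is left. Turned clockwise seen from above (negative about z) it lifts the shelf's right end: 1 rad tilts the board by 0.009 rad. It needs about 0.6 to 1.3 rad clockwise; it can turn 2.0 rad that way and 0.4 rad the other way from the start.
- level: spirit level, aluminium bar 24 mm wide (x), 220 mm long (y) and 36 mm tall, 0.4 kg, lying loose along the front of the shelf; origin at the centre of its underside, z up. A vial with two black lines lies in a black-rimmed window (62 mm long) in the middle of its top face; the rest of the top is bare.
- level_top (a point): centre of the spirit level's top face (in the middle of the vial), axes as the level's.
- bubble (a joint): place of the bubble along the vial, m: 0 is central, positive is towards the level's +y (left) end, at most 0.02. It floats to the higher end, about 1.1 mm for each 0.001 rad of tilt, and settles in about 0.6 s. The bubble is 12 mm long and lies between the two lines when it is within 0.0026 of 0.
- row0: jar of the row on the shelf, rightmost; same size as the lone jar, origin at the centre of its underside; stays where it is
- row1: jar of the row on the shelf, second from the right; same size as the lone jar, origin at the centre of its underside; stays where it is
- row2: jar of the row on the shelf, third from the right, on the right of the gap; same size as the lone jar, origin at the centre of its underside; stays where it is
- row3: jar of the row on the shelf, leftmost, on the left of the gap; same size as the lone jar, origin at the centre of its underside; stays where it is
Not all that is in view belongs to the job. Leave any yellow look-alike of the level alone.

How it is judged:
By the outcome, as a careful person would: the job done as asked, in the order asked, and still so for the second after the job is handed in, while the arm keeps its last pose, push and grip.
It also fails if it takes over 54 s, if anything falls off the work surface, if the arm or the gripper's body presses on something with over 40 N, if the wrist force passes 120 N, or if a joint passes its speed limit or range.

## Working session

There is one attempt and no reset: what is moved stays moved. The work goes in short steps, Python scripts to look and compute and a tool call to move; the robot and the scene stay as the last step left them, time stands still between calls to the robot, and variables do not carry over. Pictures are saved under pics/ and viewed, at most 10 in all, crops included, and the job is handed in when it is done.

Besides the shell and the picture viewer there is one more tool, called after "Request:" as name(argument=value, ...) on one line, values as JSON. carry_out: Moves the arm, as the interface text tells. Its arguments: {"type":"object","properties":{"steps":{"type":"array","items":{"type":"array","items":{"type":"number"}}},"force":{"type":"number"}},"required":["steps"]}

```bash
ls; mkdir -p pics
cat > h.py <<'E'
import numpy as np, cv2
from rig import arm, optics, job, spotter
def cam(n):
    p=optics.camera_params(n); im,d=optics.read_camera(n); return im,d,p
def cloud(d,p):
    K=np.array(p["mtx"]);k=p["k1"]
    pts=np.stack(np.meshgrid(np.arange(640),np.arange(480)),-1).reshape(-1,1,2).astype(np.float64)
    u=cv2.undistortPoints(pts,K,np.array([k,0,0,0,0.])).reshape(480,640,2)
    X=np.dstack([u[...,0]*d,u[...,1]*d,d])
    return (X-np.array(p["t"]).ravel())@np.array(p["R"])
def proj(X,p):
    R=np.array(p["R"],float);t=np.array(p["t"],float).ravel()
    return cv2.projectPoints(np.atleast_2d(X).astype(float),cv2.Rodrigues(R)[0],t,np.array(p["mtx"],float),np.array([p["k1"],0,0,0,0.]))[0].reshape(-1,2)
E
python3 - <<'E'
from h import *
s=arm.get_state();print(s["t"],s["eef_pos"],s["eef_rot"],s["finger_gap"],arm.tcp_to_tips)
ims=[]
for c in ["scene","side"]:
    im,d,p=cam(c);ims.append(im);P=cloud(d,p);np.savez(c+".npz",im=im,P=P,d=d)
    cv2.imwrite(f"pics/{c}0.png",im[...,::-1])
    for th in ["jar","level","foot","board","row0"]:
        for r in spotter.masks_of(th,c)[:6]:
            m=r["mask"]&(d>0);q=P[m]
            print(c,th,round(r["confidence"],2),np.round(r["box"]),np.round(np.median(q,0),3) if len(q) else None,np.round(np.percentile(q,98,axis=0),3) if len(q) else None)
E
```

```text
pics
0.0 [ 0.24494877 -0.60139702  0.2413983 ] [-3.13981484e+00  1.16405311e-04  3.86864832e-01] 1.0025837455132927 0.011
scene jar 0.75 [382. 233.  25.  39.] [0.469 0.3   0.058] [0.486 0.335 0.091]
scene jar 0.47 [279. 308. 213. 124.] [ 0.614 -0.155  0.118] [0.681 0.108 0.123]
scene level 0.79 [285. 270.  87.  43.] [ 0.512 -0.05   0.15 ] [0.531 0.055 0.159]
scene level 0.7 [299. 238.  51.  26.] [0.321 0.114 0.032] [0.395 0.158 0.041]
scene level 0.63 [380. 195.  31.  48.] [0.292 0.435 0.032] [0.394 0.49  0.041]
scene foot 0.56 [189. 304.  14.  27.] [ 0.498 -0.3    0.156] [ 0.52  -0.282  0.168]
scene board 0.8 [280. 308. 215. 128.] [ 0.61  -0.151  0.118] [0.682 0.111 0.123]
scene board 0.55 [191. 304.  17.  28.] [ 0.497 -0.3    0.153] [ 0.52  -0.279  0.168]
scene row0 0.94 [286. 298.  29.  47.] [ 0.628 -0.122  0.178] [ 0.64  -0.091  0.209]
scene row0 0.62 [226. 317.  28.  49.] [ 0.611 -0.267  0.181] [ 0.624 -0.237  0.207]
scene row0 0.6 [258. 310.  35.  47.] [ 0.617 -0.193  0.177] [ 0.631 -0.151  0.208]
scene row0 0.6 [346. 273.  29.  44.] [0.64  0.024 0.178] [0.655 0.063 0.21 ]
side jar 0.79 [308. 360.  34.  48.] [0.451 0.326 0.084] [0.48  0.341 0.091]
side level 0.96 [372. 298.  98.  36.] [0.356 0.137 0.034] [0.452 0.181 0.04 ]
side level 0.71 [317. 196.  41.  75.] [ 0.503 -0.025  0.154] [0.527 0.061 0.158]
side level 0.61 [386. 442. 116.  66.] [0.281 0.445 0.035] [0.387 0.478 0.04 ]
side foot 0.67 [344. 124.  22.  22.] [ 0.486 -0.289  0.149] [ 0.515 -0.278  0.168]
side board 0.64 [294. 188. 138. 147.] [ 0.55  -0.03   0.118] [0.674 0.125 0.122]
side row0 0.87 [292. 141.  30.  44.] [ 0.588 -0.171  0.196] [ 0.623 -0.158  0.208]
side row0 0.85 [280. 160.  30.  40.] [ 0.604 -0.094  0.178] [ 0.635 -0.082  0.208]
side row0 0.77 [259. 203.  28.  49.] [0.618 0.052 0.182] [0.65  0.064 0.209]
side row0 0.65 [300. 122.  28.  41.] [ 0.58  -0.246  0.196] [ 0.617 -0.232  0.209]
```

View pics/scene0.png

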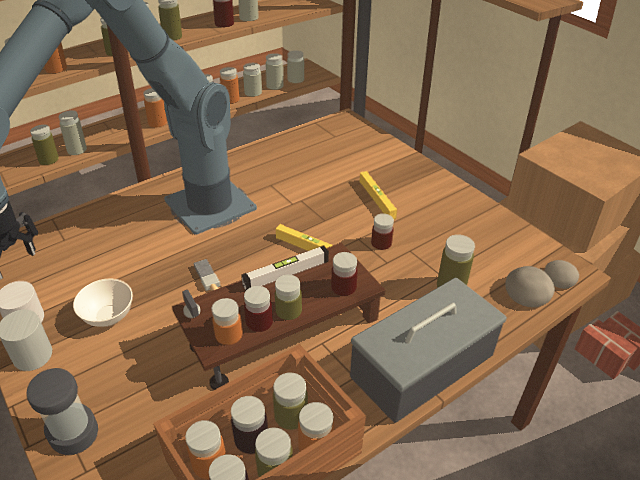

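Run:
```python
from h import *
from scipy.optimize import least_squares
for c in ["scene","side"]:
    z=np.load(c+".npz");P=z["P"];d=z["d"]
    print(c)
    for nm,(x,y,z0) in dict(jar=(.46,.32,.088),r0=(.61,-.267,.207),r1=(.617,-.19,.207),r2=(.625,-.12,.207),r3=(.64,.03,.209)).items():
        near=np.hypot(P[...,0]-x,P[...,1]-y)<.06
        lid=P[(d>0)&near&(abs(P[...,2]-z0)<.006)]
        r=cv2.minEnclosingCircle(lid[:,:2].astype(np.float32))
        e=np.percentile(lid,[2,98],axis=0)
        # cylinder body fit
        b=P[(d>0)&near&(P[...,2]>z0-.08)&(P[...,2]<z0-.034)]
        f=least_squares(lambda q:np.hypot(b[:,0]-q[0],b[:,1]-q[1])-.03,[x+.01,y],loss="soft_l1",f_scale=.002)
        print(nm,len(lid),np.round(np.median(lid,0),4),"circ",np.round(r[0],4),round(r[1],4),"mid",np.round(e.mean(0),4),"cyl",len(b),np.round(f.x,4))
    # level top
    m=(d>0)&(abs(P[...,2]-.157)<.006)&(abs(P[...,1]+.045)<.14)&(abs(P[...,0]-.52)<.05)
    q=P[m];r=cv2.minAreaRect((q[:,:2]*1000).astype(np.float32));print("level",len(q),np.median(q[:,2]),r)
    m=(d>0)&(P[...,2]>.145)&(P[...,2]<.175)&(abs(P[...,1]+.3)<.06)&(abs(P[...,0]-.51)<.05)
    q=P[m];r=cv2.minAreaRect((q[:,:2]*1000).astype(np.float32));print("wing",len(q),np.percentile(q[:,2],95),r)
    q=P[m&(P[...,2]>.163)];print("wingtop",len(q),cv2.minAreaRect((q[:,:2]*1000).astype(np.float32)),q.mean(0))
    print(optics.camera_params(c)["t"], -np.array(optics.camera_params(c)["R"]).T@np.array(optics.camera_params(c)["t"]))
```

```text
scene
jar 211 [0.4572 0.312  0.0878] circ [0.4536 0.3129] 0.0324 mid [0.4567 0.3113 0.0872] cyl 261 [0.4541 0.3141]
r0 428 [ 0.5962 -0.2588  0.2046] circ [ 0.6015 -0.2472] 0.0416 mid [ 0.5944 -0.2471  0.2047] cyl 526 [ 0.5939 -0.2559]
r1 519 [ 0.6044 -0.1874  0.2053] circ [ 0.6161 -0.1897] 0.0599 mid [ 0.6025 -0.1898  0.2053] cyl 629 [ 0.6018 -0.1828]
r2 470 [ 0.6121 -0.1201  0.206 ] circ [ 0.615  -0.1324] 0.0489 mid [ 0.6116 -0.1326  0.2057] cyl 462 [ 0.6096 -0.1133]
r3 324 [0.6271 0.033  0.2073] circ [0.6264 0.0364] 0.0298 mid [0.626  0.0345 0.2072] cyl 375 [0.624  0.0359]
level 664 0.15480804892766636 ((506.0468444824219, -47.740623474121094), (222.6930389404297, 30.43246078491211), 83.00923919677734)
wing 200 0.16803001569145637 ((490.8302001953125, -295.6039123535156), (16.30760955810547, 60.49483108520508), 83.93965911865234)
wingtop 114 ((490.79315185546875, -295.5556945800781), (15.627907752990723, 60.352474212646484), 84.8221206665039) [ 0.4910731  -0.29592815  0.16551511]
[-0.34422454 -0.12633188  1.85978466] [ 1.39972113 -0.62003615  1.11784848]
side
jar 619 [0.4536 0.3128
[... 335 characters left out ...]
0.6085 -0.1171  0.2059] circ [ 0.6171 -0.1309] 0.0493 mid [ 0.6089 -0.1319  0.2055] cyl 429 [ 0.6093 -0.1148]
r3 405 [0.6235 0.0359 0.207 ] circ [0.6237 0.0351] 0.0293 mid [0.6238 0.0344 0.2071] cyl 405 [0.6244 0.0336]
level 749 0.15460629804478376 ((504.2134094238281, -48.47605895996094), (222.8523406982422, 24.570032119750977), 82.44923400878906)
wing 221 0.16782129149163844 ((487.9019775390625, -295.72857666015625), (24.80751609802246, 58.054927825927734), 79.7035903930664)
wingtop 90 ((487.6904296875, -295.15936279296875), (20.448667526245117, 56.71177291870117), 78.81401062011719) [ 0.48718625 -0.2934686   0.16581199]
[0.47734283 0.10459064 1.20008833] [0.3516031  0.76180125 0.9874419 ]
```

The picture shows the lone small jar at (382,232). It could be confused with the tall jar at (457,260), the row jars at (227,320), (258,308), (288,297) and (344,273), and the crate jars around (245,430). The level that counts is the white one at (285,268). The yellow ones at (303,238) and (378,193) are decoys. The wing is at (190,304). I'll check the chosen jar in a close crop.

Run:
```python
from h import *
a=np.load("scene.npz");b=np.load("side.npz")
A=cv2.resize(a["im"][190:350,160:480],None,fx=2.4,fy=2.4,interpolation=3)
B=cv2.resize(b["im"][100:400,240:380],None,fx=1,fy=1)
cv2.imwrite("pics/crop1.png",A[...,::-1])
for z in (a,b):
    P=z["P"];m=(z["d"]>0)&(P[...,2]>.13)&(P[...,0]>.4)&(P[...,0]<.8)&(abs(P[...,1])<.5)
    q=P[m]; 
    for x0 in np.arange(.65,.8,.05):
        s=q[(q[:,0]>x0)&(q[:,0]<x0+.05)]
        if len(s): print(round(x0,2),[(round(y,1),round(float(s[(s[:,1]>y)&(s[:,1]<=y+.1),2].max()),3)) for y in np.arange(-.5,.5,.1) if ((s[:,1]>y)&(s[:,1]<=y+.1)).any()])
```

```text
0.65 [(np.float64(-0.0), 0.21), (np.float64(0.3), 0.156)]
0.7 [(np.float64(-0.5), 0.145), (np.float64(-0.4), 0.146), (np.float64(-0.3), 0.145), (np.float64(-0.2), 0.144), (np.float64(0.3), 0.156)]
0.75 [(np.float64(-0.5), 0.144), (np.float64(-0.2), 0.143), (np.float64(-0.1), 0.144), (np.float64(-0.0), 0.145), (np.float64(0.1), 0.144), (np.float64(0.2), 0.144)]
0.65 [(np.float64(-0.0), 0.208), (np.float64(0.3), 0.155)]
0.7 [(np.float64(-0.5), 0.145), (np.float64(-0.4), 0.145), (np.float64(-0.3), 0.144), (np.float64(-0.2), 0.144), (np.float64(0.3), 0.156)]
0.75 [(np.float64(-0.5), 0.143), (np.float64(-0.2), 0.144), (np.float64(-0.1), 0.145), (np.float64(-0.0), 0.145), (np.float64(0.1), 0.146), (np.float64(0.2), 0.145)]
```

View pics/crop1.png

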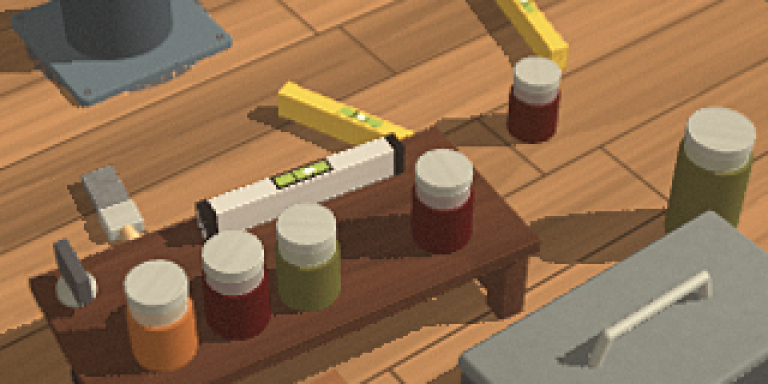

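Units first: shifts go in shares of 1000 mm and turns go in shares of 2 rad. So 300 mm / 1000 = 0.3, 250 mm / 1000 = 0.25, 1.083 rad / 2 = 0.5415.

Request:
carry_out(steps=[[-1, 0, 0, 0.06, 0], [-1, 0.25, 0.3, 0.08, 0.5415], [-1, 0.25, 0.3, 0.08, 0.5415], [-1, 0.25, 0.3, 0.08, 0.5415], [-1, 0.25, 0.3, 0.08, 0.5415], [-1, 0.25, 0.3, 0.08, 0.5415], [-1, 0.25, 0.3, 0.08, 0.5415], [-1, 0.25, 0.3, 0.08, 0.5415], [-1, 0.25, 0.3, 0.08, 0.5415], [-1, 0.25, 0.3, 0.08, 0.5415]])

```text
t: 1.6
eef_pos: [0.4999, -0.295, 0.3232]
eef_rot: [3.138, -0.003, 1.481]
ft_force: [0.6, -0.4, -0.3]
finger_gap: 0.999
gripper_force: 0.0
```

The crop confirms the small jar with the dark red filling at (535,100); the tall jar at (712,165) is clearly larger. A yellow level ends near the jar at (550,60), so I'll check the finger clearance.

Run:
```python
from h import *
for c in ("scene","side"):
    z=np.load(c+".npz");P=z["P"]
    m=(z["d"]>0)&(P[...,2]>.015)&(P[...,2]<.1)&(abs(P[...,0]-.42)<.09)&(abs(P[...,1]-.31)<.13)
    q=P[m&(np.hypot(P[...,0]-.454,P[...,1]-.312)>.04)]
    o=q[np.argsort(np.hypot(q[:,0]-.454,q[:,1]-.312))][:400:30];print(c,len(q),np.round(o,3).tolist())
s=arm.get_state();print(s["eef_pos"],s["eef_rot"])
```

```text
scene 180 [[0.391, 0.399, 0.042], [0.38, 0.406, 0.035], [0.368, 0.406, 0.021], [0.373, 0.42, 0.04], [0.348, 0.415, 0.027], [0.351, 0.431, 0.037]]
side 587 [[0.386, 0.4, 0.038], [0.381, 0.407, 0.038], [0.37, 0.404, 0.035], [0.392, 0.423, 0.033], [0.448, 0.183, 0.038], [0.386, 0.424, 0.028], [0.377, 0.42, 0.038], [0.38, 0.425, 0.025], [0.368, 0.42, 0.037], [0.364, 0.42, 0.035], [0.354, 0.415, 0.038], [0.366, 0.429, 0.027], [0.346, 0.415, 0.036], [0.344, 0.417, 0.037]]
[ 0.49988047 -0.29504533  0.32316589] [ 3.13809313 -0.00329527  1.4811853 ]
```

In the tool's units: 607 mm / 1000 = 0.607, 300 mm / 1000 = 0.3.

Request:
carry_out(steps=[[-1, -0.025, 0.3, -0.02, 0], [-1, -0.025, 0.3, -0.02, 0], [-1, -0.025, 0.3, -0.02, 0], [-1, -0.025, 0.3, -0.02, 0], [-1, -0.025, 0.3, -0.02, 0], [-1, -0.046, 0.607, -0.12, 0], [-1, -0.046, 0.607, -0.12, 0], [-1, -0.046, 0.607, -0.12, 0], [-1, -0.046, 0.607, -0.12, 0], [-1, -0.046, 0.607, -0.12, 0]])

```text
t: 2.6
eef_pos: [0.4576, 0.1874, 0.2363]
eef_rot: [3.141, 0.0, 1.468]
ft_force: [1.0, 0.2, 0.8]
finger_gap: 0.999
gripper_force: 0.0
```

Request:
carry_out(steps=[[-1, 0, 0, 0, 0], [-1, 0, 0, 0, 0], [-1, 0, 0, 0, 0]])

```text
t: 2.9
eef_pos: [0.4581, 0.1847, 0.2366]
eef_rot: [3.141, 0.001, 1.468]
ft_force: [0.1, 0.7, 0.2]
finger_gap: 0.999
gripper_force: 0.0
```

In the tool's units: -197 mm / 1000 = -0.197, 127 mm / 1000 = 0.127.

Request:
carry_out(steps=[[-1, -0.004, 0.05, -0.02, 0], [-1, -0.004, 0.095, -0.05, 0], [-1, -0.004, 0.127, -0.085, 0], [-1, -0.004, 0.127, -0.12, 0], [-1, -0.004, 0.127, -0.15, 0], [-1, -0.004, 0.127, -0.175, 0], [-1, -0.004, 0.127, -0.19, 0], [-1, -0.004, 0.127, -0.197, 0], [-1, -0.004, 0.127, -0.197, 0], [-1, -0.004, 0.127, -0.197, 0]])

```text
t: 3.9
eef_pos: [0.4545, 0.3135, 0.0407]
eef_rot: [3.14, -0.001, 1.469]
ft_force: [-1.0, 0.5, -0.0]
finger_gap: 1.002
gripper_force: 0.0
```

Request:
carry_out(steps=[[0.2, 0, 0, 0, 0], [0.7, 0, 0, 0, 0], [1, 0, 0, 0, 0], [1, 0, 0, 0, 0], [1, 0, 0, 0, 0], [1, 0, 0, 0, 0], [1, 0, 0, 0, 0], [1, 0, 0, 0, 0]], force=40)

```text
t: 4.7
eef_pos: [0.4543, 0.3136, 0.0408]
eef_rot: [3.14, -0.001, 1.47]
ft_force: [0.2, -1.1, 6.8]
finger_gap: 0.687
gripper_force: 41.9
```

Request:
carry_out(steps=[[1, 0, 0, 0.04, 0], [1, 0, 0, 0.09, 0], [1, 0, 0, 0.14, 0], [1, 0, -0.01, 0.19, 0], [1, 0.02, -0.045, 0.225, 0], [1, 0.045, -0.09, 0.24, 0], [1, 0.065, -0.135, 0.245, 0], [1, 0.085, -0.18, 0.245, 0], [1, 0.105, -0.225, 0.245, 0], [1, 0.125, -0.27, 0.245, 0]])

```text
t: 5.7
eef_pos: [0.5769, 0.0452, 0.2848]
eef_rot: [3.142, 0.0, 1.47]
ft_force: [1.9, 1.1, -3.1]
finger_gap: 0.685
gripper_force: 45.3
```

In the tool's units: -83 mm / 1000 = -0.083, -40 mm / 1000 = -0.04.

Request:
carry_out(steps=[[1, 0.019, -0.04, 0, 0], [1, 0.038, -0.083, 0, 0], [1, 0.038, -0.083, 0, 0], [1, 0.038, -0.083, 0, 0], [1, 0.038, -0.083, 0, 0]])

```text
t: 6.2
eef_pos: [0.6141, -0.0342, 0.2844]
eef_rot: [-3.141, -0.001, 1.472]
ft_force: [-0.6, 0.7, -2.3]
finger_gap: 0.683
gripper_force: 45.3
```

```bash
cat > m.py <<'E'
from h import *
from scipy.optimize import least_squares
import sys
def cyls(c,spec):
    im,d,p=cam(c);P=cloud(d,p);out={}
    for nm,(x,y,zb) in spec.items():
        near=np.hypot(P[...,0]-x,P[...,1]-y)<.045
        b=P[(d>0)&near&(P[...,2]>zb+.006)&(P[...,2]<zb+.058)]
        t=P[(d>0)&(np.hypot(P[...,0]-x,P[...,1]-y)<.033)&(abs(P[...,2]-zb-.088)<.01)]
        f=least_squares(lambda q:np.hypot(b[:,0]-q[0],b[:,1]-q[1])-.03,[x,y],loss="soft_l1",f_scale=.001).x if len(b)>10 else None
        out[nm]=(len(b),None if f is None else np.round(f,4),len(t),np.round(np.median(t,0),4) if len(t) else None, np.round(b[:,2].min(),3) if len(b) else None)
    return im,out
E
python3 - <<'E'
from m import *
s=arm.get_state();print(s["t"],s["eef_pos"],s["eef_rot"])
x,y,z=s["eef_pos"]
ims=[]
for c in("scene","side"):
    im,o=cyls(c,dict(jar=(x,y,z-.041),r2=(.6094,-.114,.118),r3=(.6242,.035,.119)));ims.append(im)
    for k in o.items():print(c,k)
cv2.imwrite("pics/carry.png",np.hstack([ims[0][150:400,150:450],ims[1][50:300,180:480]])[...,::-1])
E
```

```text
6.2 [ 0.61413052 -0.03424234  0.28441862] [-3.14069891e+00 -7.89397018e-04  1.47155153e+00]
scene ('jar', (474, array([ 0.6144, -0.0338]), 242, array([ 0.6161, -0.048 ,  0.3306]), np.float64(0.249)))
scene ('r2', (452, array([ 0.6098, -0.112 ]), 421, array([ 0.6145, -0.1155,  0.2055]), np.float64(0.124)))
scene ('r3', (441, array([0.624 , 0.0362]), 384, array([0.6284, 0.0318, 0.2069]), np.float64(0.125)))
side ('jar', (638, array([ 0.6134, -0.0365]), 319, array([ 0.6158, -0.0208,  0.3309]), np.float64(0.25)))
side ('r2', (407, array([ 0.6102, -0.1142]), 108, array([ 0.5914, -0.1072,  0.2056]), np.float64(0.124)))
side ('r3', (473, array([0.6244, 0.0334]), 460, array([0.6228, 0.0381, 0.2066]), np.float64(0.125)))
```

View pics/carry.png

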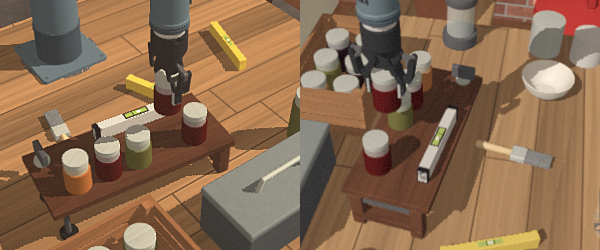

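The picture shows the jar held upright above the gap at about (168,92) in the left half and (385,92) in the right half, with both neighbours clear. I'll shift it by (+3,−4) mm and lower it.

In the tool's units: -121 mm / 1000 = -0.121, -119 mm / 1000 = -0.119.

Request:
carry_out(steps=[[1, 0.003, -0.004, 0, 0], [1, 0.003, -0.004, -0.035, 0], [1, 0.003, -0.004, -0.07, 0], [1, 0.003, -0.004, -0.095, 0], [1, 0.003, -0.004, -0.108, 0], [1, 0.003, -0.004, -0.115, 0], [1, 0.003, -0.004, -0.119, 0], [1, 0.003, -0.004, -0.121, 0], [1, 0.003, -0.004, -0.121, 0], [1, 0.003, -0.004, -0.121, 0]])

```text
t: 7.3
eef_pos: [0.6183, -0.0397, 0.1645]
eef_rot: [3.14, 0.0, 1.47]
ft_force: [-0.5, 0.0, -3.1]
finger_gap: 0.685
gripper_force: 45.2
```

Request:
carry_out(steps=[[1, 0, 0, -0.001, 0], [1, 0, 0, -0.002, 0], [1, 0, 0, -0.003, 0], [1, 0, 0, -0.003, 0]])

```text
t: 7.7
eef_pos: [0.6176, -0.0397, 0.1604]
eef_rot: [-3.141, 0.0, 1.47]
ft_force: [-0.2, -0.8, -3.6]
finger_gap: 0.684
gripper_force: 45.2
```

In the tool's units: -1 mm / 1000 = -0.001, -0.5 mm / 1000 = -0.0005.

Request:
carry_out(steps=[[1, 0, 0, -0.0005, 0], [1, 0, 0, -0.001, 0], [1, 0, 0, -0.001, 0]])

```text
t: 8.0
eef_pos: [0.6179, -0.0398, 0.16]
eef_rot: [3.141, 0.0, 1.47]
ft_force: [-1.5, 0.2, 1.4]
finger_gap: 0.685
gripper_force: 45.9
```

Run:
```python
from m import *
s=arm.get_state();print(s["t"],s["eef_pos"],s["ft_force"])
for c in("scene","side"):
    im,o=cyls(c,dict(jar=(.617,-.039,.118),r2=(.6094,-.114,.118),r3=(.6242,.035,.119)))
    for k in o.items():print(c,k)
```

```text
8.0 [ 0.61787568 -0.03975694  0.16001207] [-1.46635572  0.23226216  1.39100251]
scene ('jar', (390, array([ 0.6179, -0.0392]), 217, array([ 0.6192, -0.0541,  0.2061]), np.float64(0.124)))
scene ('r2', (487, array([ 0.6099, -0.1117]), 422, array([ 0.6147, -0.1153,  0.2058]), np.float64(0.124)))
scene ('r3', (345, array([0.624 , 0.0359]), 374, array([0.6283, 0.0326, 0.2067]), np.float64(0.125)))
side ('jar', (273, array([ 0.6163, -0.0421]), 256, array([ 0.6186, -0.0259,  0.206 ]), np.float64(0.124)))
side ('r2', (17, array([ 0.6107, -0.1132]), 83, array([ 0.5918, -0.1187,  0.206 ]), np.float64(0.16)))
side ('r3', (480, array([0.6245, 0.0334]), 460, array([0.6227, 0.0386, 0.2065]), np.float64(0.125)))
```

In the tool's units: 1.5 mm / 1000 = 0.0015.

Request:
carry_out(steps=[[1, 0, 0, 0.0015, 0], [1, 0, 0.0015, 0.0015, 0], [1, 0, 0.0015, 0, 0], [1, 0, 0.0015, 0, 0], [0.6, 0, 0.0015, 0, 0], [0.2, 0, 0.0015, 0, 0], [-0.4, 0, 0.0015, 0, 0], [-1, 0, 0.0015, 0, 0], [-1, 0, 0.0015, 0, 0], [-1, 0, 0.0015, 0, 0]])

```text
t: 9.1
eef_pos: [0.6178, -0.0382, 0.1595]
eef_rot: [3.142, 0.0, 1.47]
ft_force: [0.4, -0.5, 1.1]
finger_gap: 1.001
gripper_force: 0.0
```

In the tool's units: -255 mm / 1000 = -0.255, -210 mm / 1000 = -0.21.

Request:
carry_out(steps=[[-1, 0, 0, 0.015, 0], [-1, 0, 0, 0.045, 0], [-1, 0, 0, 0.085, 0], [-1, 0, 0, 0.13, 0], [-1, -0.03, -0.04, 0.15, 0], [-1, -0.06, -0.08, 0.15, 0], [-1, -0.09, -0.12, 0.15, 0], [-1, -0.11, -0.165, 0.15, 0], [-1, -0.125, -0.21, 0.15, 0], [-1, -0.128, -0.255, 0.15, 0]])

```text
t: 10.1
eef_pos: [0.4878, -0.2956, 0.3113]
eef_rot: [3.141, 0.002, 1.469]
ft_force: [1.4, -0.5, 0.5]
finger_gap: 1.0
gripper_force: 0.0
```

Run:
```python
from m import *
s=arm.get_state();print(s["t"],s["eef_pos"],s["eef_rot"],s["ft_force"])
ims=[]
for c in("scene","side"):
    im,o=cyls(c,dict(jar=(.617,-.039,.118),r0=(.594,-.258,.117),r1=(.602,-.186,.117),r2=(.6094,-.114,.118),r3=(.6242,.035,.119)));ims.append(im)
    for k in o.items():print(c,k)
im,d,p=cam("wrist");P=cloud(d,p);print(P[(d>0)].min(0),P[d>0].max(0))
m=(d>0)&(P[...,2]>.163)&(P[...,2]<.175)&(abs(P[...,1]+.295)<.05)&(abs(P[...,0]-.49)<.04)
q=P[m]
if len(q)>5: print("wingtop",len(q),cv2.minAreaRect((q[:,:2]*1000).astype(np.float32)),q.mean(0))
np.savez("wrist.npz",im=im,P=P,d=d)
cv2.imwrite("pics/placed.png",np.hstack([ims[0][200:400,150:450],ims[1][80:280,230:380],cv2.resize(im,(267,200))])[...,::-1])
```

```text
10.1 [ 0.48779631 -0.2955777   0.31127731] [3.14103455e+00 1.76653085e-03 1.46856502e+00] [ 1.37895403 -0.47091684  0.52662817]
scene ('jar', (449, array([ 0.6168, -0.0379]), 401, array([ 0.6224, -0.0415,  0.2065]), np.float64(0.124)))
scene ('r0', (521, array([ 0.5925, -0.2587]), 454, array([ 0.5975, -0.2617,  0.2045]), np.float64(0.123)))
scene ('r1', (492, array([ 0.6003, -0.1848]), 453, array([ 0.6049, -0.1875,  0.2051]), np.float64(0.123)))
scene ('r2', (460, array([ 0.6097, -0.1117]), 420, array([ 0.6139, -0.1152,  0.2059]), np.float64(0.124)))
scene ('r3', (435, array([0.6243, 0.036 ]), 378, array([0.6292, 0.0324, 0.2067]), np.float64(0.125)))
side ('jar', (246, array([ 0.6174, -0.0401]), 413, array([ 0.6153, -0.035 ,  0.2061]), np.float64(0.124)))
side ('r0', (167, array([ 0.5933, -0.2611]), 309, array([ 0.5909, -0.2543,  0.205 ]), np.float64(0.123)))
side ('r1', (200, array([ 0.6007, -0.1866]), 339, array([ 0.5986, -0.1808,  0.2052]), np.float64(0.124)))
side ('r2', (224, array([ 0.6102, -0.1138]), 372, array([ 0.6083, -0.1086,  0.2058]), np.float64(0.124)))
side ('r3', (476, array([0.6243, 0.0333]), 459, array([0.6228, 0.0381, 0.2065]), np.float64(0.125)))
[-0.10057111 -1.8310539  -0.75750762] [ 1.45027496 -0.00736326  0.40279145]
wingtop 1220 ((488.0910339355469, -297.04254150390625), (14.603677749633789, 59.54105758666992), 83.42198944091797) [ 0.48818867 -0.29695796  0.16556621]
```

View pics/placed.png

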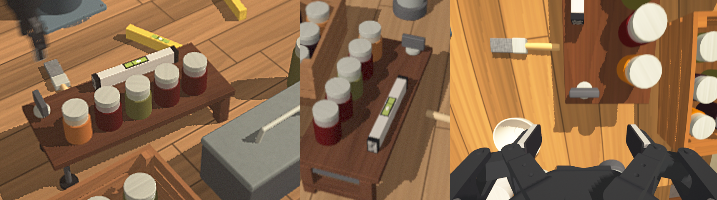

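The jar now stands in line, about 1 mm from the middle of the gap, and the row is undisturbed. The wing is at (41,100) in the left panel, lying along the shelf's depth. Next I'll look at the bubble from above to get its starting offset.

In the tool's units: 249 mm / 1000 = 0.249, 17 mm / 1000 = 0.017.

Request:
carry_out(steps=[[-1, 0.017, 0.249, 0, 0], [-1, 0.017, 0.249, 0, 0], [-1, 0.017, 0.249, 0, 0], [-1, 0.017, 0.249, 0, 0], [-1, 0.017, 0.249, 0, 0], [-1, 0.017, 0.249, 0, 0], [-1, 0.017, 0.249, 0, 0], [-1, 0.017, 0.249, 0, 0]])

```text
t: 11.05
eef_pos: [0.5067, -0.0447, 0.3099]
eef_rot: [3.141, 0.001, 1.469]
ft_force: [-0.6, -0.3, -0.0]
finger_gap: 1.002
gripper_force: 0.0
```

```bash
cat > lv.py <<'E'
from h import *
def look(name,crop=True):
    s=arm.get_state();print(s["t"],np.round(s["eef_pos"],4),np.round(s["eef_rot"],3))
    im,d,p=cam("wrist");P=cloud(d,p)
    m=(d>0)&(abs(P[...,2]-.156)<.006)&(abs(P[...,1]+.047)<.125)&(abs(P[...,0]-.505)<.03)
    q=P[m];r=cv2.minAreaRect((q[:,:2]*1000).astype(np.float32));z=np.median(q[:,2]);print("level",len(q),z,r)
    yaw=np.deg2rad(r[2]-90 if r[1][0]>r[1][1] else r[2]);c=np.array(r[0])/1000
    g=np.linspace(-.04,.04,801);w=np.linspace(-.012,.012,241)
    Y,X=np.meshgrid(-g,-w) # image: left=+y, up=+x? rows from +x
    X=-X[::1];Y=-Y
    W=np.stack([c[0]+np.cos(yaw)*X-np.sin(yaw)*Y,c[1]+np.sin(yaw)*X+np.cos(yaw)*Y,np.full(X.shape,z)],-1)
    px=proj(W.reshape(-1,3),p).reshape(X.shape+(2,)).astype(np.float32)
    o=cv2.remap(im,px[...,0],px[...,1],cv2.INTER_CUBIC)  # 10 px per mm, column 400 = centre, columns grow with +y
    cv2.imwrite(f"pics/{name}.png",o[...,::-1]);return im,d,P,c,yaw,z
E
python3 -c "
from lv import *
look('bub0')"
```

```text
11.05 [ 0.5067 -0.0447  0.3099] [3.141e+00 1.000e-03 1.469e+00]
level 6968 0.15470188046078837 ((505.37261962890625, -50.79405975341797), (219.45101928710938, 24.631315231323242), 82.4458999633789)
```

View pics/bub0.png

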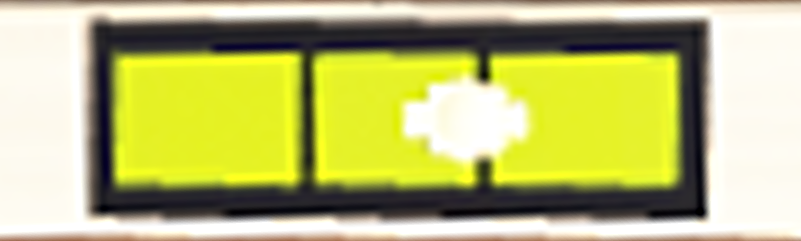

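The rectified view (10 px per mm) puts the bubble at column 466 and the lines at columns 307 and 484. The bubble is therefore about 7 mm to the left, which needs about 0.71 rad clockwise.

In the tool's units: -252 mm / 1000 = -0.252, -18 mm / 1000 = -0.018, 1.558 rad / 2 = 0.779.

Request:
carry_out(steps=[[-1, -0.018, -0.252, 0, 0.779], [-1, -0.018, -0.252, 0, 0.779], [-1, -0.018, -0.252, 0, 0.779], [-1, -0.018, -0.252, 0, 0.779], [-1, -0.018, -0.252, 0, 0.779], [-1, -0.018, -0.252, 0, 0.779], [-1, -0.018, -0.252, 0, 0.779], [-1, -0.018, -0.252, 0, 0.779], [-1, -0.018, -0.252, 0, 0.779], [-1, -0.018, -0.252, 0, 0.779]])

```text
t: 12.1
eef_pos: [0.4879, -0.2978, 0.3094]
eef_rot: [-3.141, -0.001, 2.924]
ft_force: [0.2, 0.4, -0.4]
finger_gap: 0.998
gripper_force: 0.0
```

In the tool's units: 0.06 rad / 2 = 0.03.

Request:
carry_out(steps=[[-1, 0, 0, 0, 0.03], [-1, 0, 0, 0, 0.03], [-1, 0, 0, 0, 0.03], [-1, 0, 0, 0, 0.03]])

```text
t: 12.5
eef_pos: [0.4885, -0.2967, 0.3095]
eef_rot: [-3.141, -0.0, 2.979]
ft_force: [-0.3, 0.7, -0.4]
finger_gap: 1.004
gripper_force: 0.0
```

Run:
```python
from h import *
s=arm.get_state();print(s["t"],s["eef_pos"],s["eef_rot"],s["joint_pos"])
im,d,p=cam("wrist");P=cloud(d,p)
m=(d>0)&(P[...,2]>.163)&(P[...,2]<.175)&(abs(P[...,1]+.295)<.05)&(abs(P[...,0]-.49)<.04)
q=P[m];print("wingtop",len(q),cv2.minAreaRect((q[:,:2]*1000).astype(np.float32)),q.mean(0))
```

```text
12.5 [ 0.4884982  -0.29670984  0.30950934] [-3.14144559e+00 -1.41598211e-04  2.97901972e+00] [ 1.01150845  0.42936395 -0.72913819  1.64332197  0.3040681   1.18597451
  1.62025871]
wingtop 1229 ((487.9383239746094, -297.5999755859375), (14.878168106079102, 59.34428024291992), 83.60592651367188) [ 0.48691715 -0.29741776  0.16555638]
```

In the tool's units: -159 mm / 1000 = -0.159, -100 mm / 1000 = -0.1, 0.05 rad / 2 = 0.025.

Request:
carry_out(steps=[[-1, -0.0005, -0.0005, -0.03, 0.025], [-1, -0.0005, -0.0005, -0.065, 0.025], [-1, -0.0005, -0.0005, -0.1, 0.025], [-1, -0.0005, -0.0005, -0.13, 0.025], [-1, -0.0005, -0.0005, -0.148, 0.025], [-1, -0.0005, -0.0005, -0.157, 0.025], [-1, -0.0005, -0.0005, -0.159, 0.025], [-1, -0.0005, -0.0005, -0.159, 0.025], [-1, -0.0005, -0.0005, -0.159, 0.025]])

```text
t: 13.45
eef_pos: [0.4891, -0.2971, 0.1518]
eef_rot: [-3.141, 0.002, 3.031]
ft_force: [-0.2, 0.5, -0.1]
finger_gap: 0.997
gripper_force: 0.0
```

Request:
carry_out(steps=[[0, 0, 0, 0, 0], [0.5, 0, 0, 0, 0], [0.8, 0, 0, 0, 0], [1, 0, 0, 0, 0], [1, 0, 0, 0, 0], [1, 0, 0, 0, 0], [1, 0, 0, 0, 0], [1, 0, 0, 0, 0]], force=60)

```text
t: 14.25
eef_pos: [0.4884, -0.2966, 0.1508]
eef_rot: [3.141, 0.0, 3.031]
ft_force: [-0.5, 1.1, 3.9]
finger_gap: 0.164
gripper_force: 58.8
```

In the tool's units: 1.4 mm / 1000 = 0.0014, 1 mm / 1000 = 0.001, -0.35 rad / 2 = -0.175.

Request:
carry_out(steps=[[1, 0, 0, 0.0003, -0.04], [1, 0, 0, 0.0007, -0.085], [1, 0, 0, 0.001, -0.13], [1, 0, 0, 0.0014, -0.175], [1, 0, 0, 0.0014, -0.175]])

```text
t: 14.75
eef_pos: [0.4879, -0.2964, 0.1509]
eef_rot: [3.141, -0.001, 2.681]
ft_force: [2.4, -1.4, -9.6]
finger_gap: 0.164
gripper_force: 58.8
```

In the tool's units: 1.4 mm / 1000 = 0.0014, 1 mm / 1000 = 0.001, -0.36 rad / 2 = -0.18.

Request:
carry_out(steps=[[1, 0, 0, 0.0003, -0.04], [1, 0, 0, 0.0007, -0.085], [1, 0, 0, 0.001, -0.13], [1, 0, 0, 0.0014, -0.18], [1, 0, 0, 0.0014, -0.18], [1, 0, 0, 0.0014, -0.18]])

```text
t: 15.35
eef_pos: [0.4875, -0.2962, 0.151]
eef_rot: [3.141, -0.002, 2.324]
ft_force: [5.0, -1.4, -19.7]
finger_gap: 0.161
gripper_force: 59.2
```

Run:
```python
from h import *
s=arm.get_state();print(s["t"],s["eef_pos"],s["eef_rot"],s["ft_force"],s["ft_torque"],s["joint_pos"][6])
im,d,p=cam("scene");P=cloud(d,p);print(P[280,360] ,d[270,285])
cv2.imwrite("pics/s1.png",cv2.resize(im[240:340,160:400],None,fx=3,fy=3,interpolation=3)[...,::-1])
```

```text
15.35 [ 0.48749973 -0.29622238  0.1510364 ] [ 3.14146466e+00 -2.25628997e-03  2.32388741e+00] [  5.03457067  -1.39127481 -19.65711619] [-0.25443129 -1.23182177 -0.08221714] 0.9378886956250418
[0.62893609 0.0831693  0.11805567] 1.4292568
```

View pics/s1.png

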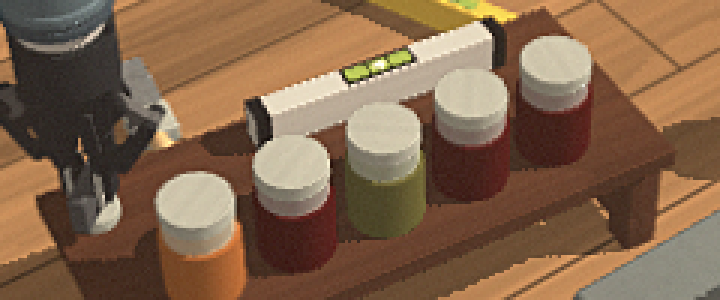

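The bubble at (379,65) now looks central. The wing does not rise with the board, so I'll take out the upward pull, let go and check from above.

In the tool's units: -2.6 mm / 1000 = -0.0026, -1.4 mm / 1000 = -0.0014.

Request:
carry_out(steps=[[1, 0, 0, -0.0014, 0], [1, 0, 0, -0.0026, 0], [0.7, 0, 0, -0.0026, 0], [0.4, 0, 0, -0.0026, 0], [0, 0, 0, -0.0026, 0], [-0.5, 0, 0, -0.0026, 0], [-1, 0, 0, -0.0026, 0], [-1, 0, 0, -0.0026, 0], [-1, 0, 0, -0.0026, 0]])

```text
t: 16.3
eef_pos: [0.4883, -0.2967, 0.1508]
eef_rot: [-3.142, 0.0, 2.321]
ft_force: [-0.0, -0.3, 0.4]
finger_gap: 1.001
gripper_force: 0.0
```

In the tool's units: 252 mm / 1000 = 0.252, 158 mm / 1000 = 0.158, -0.85 rad / 2 = -0.425.

Request:
carry_out(steps=[[-1, 0, 0, 0.02, 0], [-1, 0, 0, 0.06, 0], [-1, 0, 0, 0.11, 0], [-1, 0, 0.04, 0.158, 0], [-1, 0.018, 0.252, 0.158, -0.425], [-1, 0.018, 0.252, 0.158, -0.425], [-1, 0.018, 0.252, 0.158, -0.425], [-1, 0.018, 0.252, 0.158, -0.425], [-1, 0.018, 0.252, 0.158, -0.425], [-1, 0.018, 0.252, 0.158, -0.425]])

```text
t: 17.3
eef_pos: [0.5065, -0.0386, 0.3095]
eef_rot: [3.14, -0.002, 1.474]
ft_force: [-0.2, 0.9, 0.4]
finger_gap: 0.999
gripper_force: 0.0
```

Request:
carry_out(steps=[[-1, 0, 0, 0, 0], [-1, 0, 0, 0, 0]])

```text
t: 17.5
eef_pos: [0.5062, -0.0454, 0.3087]
eef_rot: [-3.141, 0.001, 1.474]
ft_force: [0.2, -0.1, 0.1]
finger_gap: 1.0
gripper_force: 0.0
```

```bash
python3 -c "
from lv import *
look('bub1')"
```

```text
17.5 [ 0.5062 -0.0454  0.3087] [-3.141e+00  1.000e-03  1.474e+00]
level 7097 0.15565842516142364 ((505.14837646484375, -50.735137939453125), (220.02786254882812, 24.754161834716797), 82.3283920288086)
```

View pics/bub1.png

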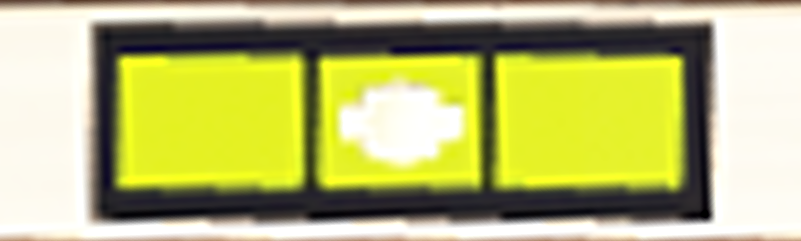

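The bubble is at column 402 and the lines at columns 310 and 487, so it is central. I'll press with the open fingers straddling the window along the level, so both tips land on bare metal.

In the tool's units: -118 mm / 1000 = -0.118, -100 mm / 1000 = -0.1, 1.5 rad / 2 = 0.75.

Request:
carry_out(steps=[[-1, -0.001, -0.004, 0, 0.075], [-1, -0.001, -0.004, 0, 0.15], [-1, -0.001, -0.004, 0, 0.225], [-1, -0.001, -0.004, 0, 0.3], [-1, -0.001, -0.004, -0.01, 0.375], [-1, -0.001, -0.004, -0.03, 0.45], [-1, -0.001, -0.004, -0.055, 0.525], [-1, -0.001, -0.004, -0.08, 0.6], [-1, -0.001, -0.004, -0.1, 0.675], [-1, -0.001, -0.004, -0.118, 0.75]])

```text
t: 18.55
eef_pos: [0.5049, -0.05, 0.1896]
eef_rot: [-3.142, -0.001, 2.978]
ft_force: [-0.2, -0.1, 0.5]
finger_gap: 1.001
gripper_force: 0.0
```

In the tool's units: 0.034 rad / 2 = 0.017.

Request:
carry_out(steps=[[-1, 0, 0, 0, 0.017], [-1, 0, 0, 0, 0.017], [-1, 0, 0, 0, 0.017], [-1, 0, 0, 0, 0.017]])

```text
t: 18.95
eef_pos: [0.506, -0.0489, 0.1918]
eef_rot: [-3.141, 0.002, 3.003]
ft_force: [0.7, -0.2, 0.6]
finger_gap: 0.997
gripper_force: 0.0
```

Run:
```python
from h import *
s=arm.get_state();print(s["t"],s["eef_pos"],s["eef_rot"],s["ft_force"],s["joint_pos"])
im,d,p=cam("wrist");P=cloud(d,p)
i2,d2,p2=cam("scene");P2=cloud(d2,p2)
i3,d3,p3=cam("side");P3=cloud(d3,p3)
cv2.imwrite("pics/pre.png",np.hstack([cv2.resize(im,(400,300)),cv2.resize(i3[130:280,220:420],(400,300))])[...,::-1])
```

```text
18.95 [ 0.50595904 -0.04892181  0.19178862] [-3.14131367e+00  1.85073657e-03  3.00344347e+00] [ 0.70700882 -0.18474323  0.55532635] [ 0.60104389  0.46874208 -0.74881141  1.92349957  0.40365216  0.90217591
  1.08317374]
```

View pics/pre.png

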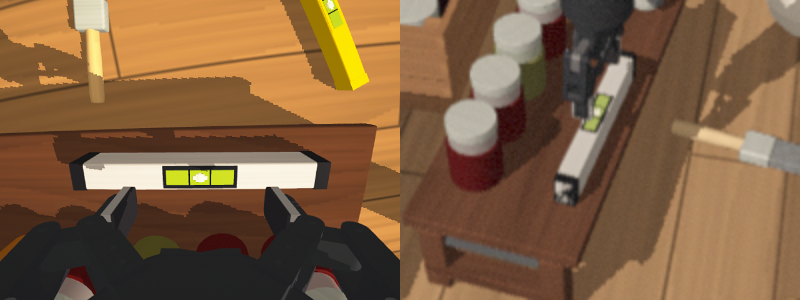

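The open fingers stand symmetrically over the bare metal on both sides of the window (around (115,215) and (290,215) in the left panel), and the bubble at (200,177) is centred. I'll lower gently.

In the tool's units: -21 mm / 1000 = -0.021, -20 mm / 1000 = -0.02.

Request:
carry_out(steps=[[-1, -0.0005, 0, -0.005, 0], [-1, -0.0005, 0, -0.01, 0], [-1, -0.0005, 0, -0.015, 0], [-1, -0.0005, 0, -0.018, 0], [-1, -0.0005, 0, -0.02, 0], [-1, -0.0005, 0, -0.021, 0], [-1, -0.0005, 0, -0.021, 0]])

```text
t: 19.8
eef_pos: [0.5048, -0.0487, 0.1697]
eef_rot: [3.142, -0.0, 3.005]
ft_force: [1.1, -0.2, -0.2]
finger_gap: 0.998
gripper_force: 0.0
```

In the tool's units: -3 mm / 1000 = -0.003, -2 mm / 1000 = -0.002.

Request:
carry_out(steps=[[-1, 0, 0, -0.001, 0], [-1, 0, 0, -0.002, 0], [-1, 0, 0, -0.003, 0], [-1, 0, 0, -0.003, 0]])

```text
t: 20.2
eef_pos: [0.5047, -0.0487, 0.1667]
eef_rot: [-3.142, -0.0, 3.005]
ft_force: [-0.1, 0.3, -0.9]
finger_gap: 0.999
gripper_force: 0.0
```

In the tool's units: -4 mm / 1000 = -0.004, -1.5 mm / 1000 = -0.0015.

Request:
carry_out(steps=[[-1, 0, 0, -0.0015, 0], [-1, 0, 0, -0.003, 0], [-1, 0, 0, -0.004, 0], [-1, 0, 0, -0.004, 0]])

```text
t: 20.6
eef_pos: [0.5047, -0.0487, 0.1626]
eef_rot: [3.142, -0.0, 3.005]
ft_force: [-0.5, -0.4, 0.6]
finger_gap: 1.003
gripper_force: 0.0
```

In the tool's units: -2 mm / 1000 = -0.002, -1 mm / 1000 = -0.001.

Request:
carry_out(steps=[[-1, 0, 0, -0.001, 0], [-1, 0, 0, -0.002, 0], [-1, 0, 0, -0.002, 0]])

```text
t: 20.9
eef_pos: [0.5047, -0.0487, 0.1606]
eef_rot: [3.142, -0.0, 3.005]
ft_force: [-0.1, -0.6, 0.3]
finger_gap: 1.003
gripper_force: 0.0
```

In the tool's units: -2 mm / 1000 = -0.002, -1 mm / 1000 = -0.001.

Request:
carry_out(steps=[[-1, 0, 0, -0.001, 0], [-1, 0, 0, -0.002, 0], [-1, 0, 0, -0.002, 0]])

```text
t: 21.2
eef_pos: [0.5047, -0.0487, 0.1586]
eef_rot: [-3.142, -0.0, 3.005]
ft_force: [0.3, 0.7, -0.6]
finger_gap: 1.004
gripper_force: 0.0
```

In the tool's units: -2 mm / 1000 = -0.002, -1 mm / 1000 = -0.001.

Request:
carry_out(steps=[[-1, 0, 0, -0.001, 0], [-1, 0, 0, -0.002, 0], [-1, 0, 0, -0.002, 0]])

```text
t: 21.5
eef_pos: [0.5047, -0.0487, 0.1566]
eef_rot: [3.142, -0.0, 3.005]
ft_force: [0.0, -1.1, -0.2]
finger_gap: 0.999
gripper_force: 0.0
```

Request:
carry_out(steps=[[-1, 0, 0, -0.001, 0], [-1, 0, 0, -0.002, 0], [-1, 0, 0, -0.002, 0]])

```text
t: 21.8
eef_pos: [0.5047, -0.0487, 0.1546]
eef_rot: [3.142, -0.0, 3.005]
ft_force: [-0.4, -1.4, 1.0]
finger_gap: 1.002
gripper_force: 0.0
```

In the tool's units: -1 mm / 1000 = -0.001, -0.5 mm / 1000 = -0.0005.

Request:
carry_out(steps=[[-1, 0, 0, -0.0005, 0], [-1, 0, 0, -0.001, 0], [-1, 0, 0, -0.001, 0]])

```text
t: 22.1
eef_pos: [0.5048, -0.0487, 0.1539]
eef_rot: [-3.142, 0.0, 3.005]
ft_force: [-0.0, 0.1, 2.0]
finger_gap: 0.997
gripper_force: 0.8
```

Contact. I'll press in further and watch the force.

In the tool's units: -1 mm / 1000 = -0.001, -0.5 mm / 1000 = -0.0005.

Request:
carry_out(steps=[[-1, 0, 0, -0.0005, 0], [-1, 0, 0, -0.001, 0], [-1, 0, 0, -0.001, 0], [-1, 0, 0, -0.001, 0]])

```text
t: 22.5
eef_pos: [0.505, -0.0487, 0.1537]
eef_rot: [-3.141, 0.0, 3.006]
ft_force: [-4.6, -1.6, 12.1]
finger_gap: 1.002
gripper_force: 6.2
```

In the tool's units: -0.8 mm / 1000 = -0.0008, -0.4 mm / 1000 = -0.0004.

Request:
carry_out(steps=[[-1, 0, 0, -0.0004, 0], [-1, 0, 0, -0.0008, 0], [-1, 0, 0, -0.0008, 0], [-1, 0, 0, -0.0008, 0]])

```text
t: 22.9
eef_pos: [0.505, -0.0488, 0.1536]
eef_rot: [-3.14, 0.001, 3.006]
ft_force: [-7.0, -2.0, 21.3]
finger_gap: 0.995
gripper_force: 10.3
```

In the tool's units: -0.8 mm / 1000 = -0.0008, 0.5 mm / 1000 = 0.0005.

Request:
carry_out(steps=[[-1, -0.0004, 0, 0.0003, 0], [-1, -0.0008, -0.0002, 0.0005, 0], [-1, -0.0008, -0.0002, 0.0005, 0], [-1, -0.0008, -0.0002, 0.0005, 0], [-1, -0.0008, -0.0002, 0.0005, 0]])

```text
t: 23.4
eef_pos: [0.5049, -0.0487, 0.1537]
eef_rot: [-3.141, 0.002, 3.006]
ft_force: [-3.1, -0.3, 12.4]
finger_gap: 1.001
gripper_force: 6.2
```

Run:
```python
from m import *
s=arm.get_state();print(s["t"],s["ft_force"],s["qvel"])
for c in("scene","side"):
    im,d,p=cam(c);P=cloud(d,p)
    q=P[(d>0)&(abs(P[...,2]-.157)<.004)&(abs(P[...,1]+.048)<.125)&(abs(P[...,0]-.505)<.025)]
    print(c,cv2.minAreaRect((q[:,:2]*1000).astype(np.float32)))
    r=cyls(c,dict(jar=(.617,-.039,.118),r0=(.594,-.258,.117),r3=(.6242,.035,.119)))[1]; print({k:v[1] for k,v in r.items()})
a,_,_=cam("scene");b,_,_=cam("side");w,_,_=cam("wrist")
cv2.imwrite("pics/press.png",np.hstack([cv2.resize(a[245:305,235:335],(350,210),interpolation=3),cv2.resize(b[165:225,270:345],(262,210),interpolation=3),cv2.resize(w[180:400,200:440],(180,210))])[...,::-1])
```

```text
23.4 [-3.1131467  -0.32327705 12.40794615] [-0.00110224  0.00117861 -0.00084985  0.00072647  0.00086446 -0.00178207
 -0.00093661]
scene ((507.33709716796875, -47.89347839355469), (221.39491271972656, 30.165056228637695), 83.6368637084961)
{'jar': array([ 0.6169, -0.0378]), 'r0': array([ 0.5928, -0.2586]), 'r3': array([0.6243, 0.0365])}
side ((504.0627136230469, -47.333396911621094), (222.50973510742188, 24.055828094482422), 82.28448486328125)
{'jar': array([ 0.6173, -0.04  ]), 'r0': None, 'r3': array([0.6245, 0.0338])}
```

View pics/press.png

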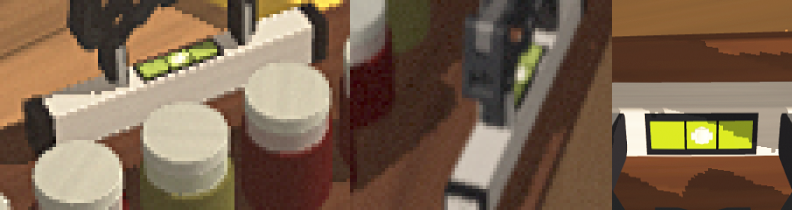

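The bubble is at (701,135), between the lines at 685 and 718. The level hasn't moved and the fingers are on bare metal. I'll press slightly firmer.

In the tool's units: -0.4 mm / 1000 = -0.0004, -0.3 mm / 1000 = -0.0003.

Request:
carry_out(steps=[[-1, -0.0003, 0, -0.0004, 0], [-1, -0.0003, 0, -0.0004, 0], [-1, -0.0003, 0, -0.0004, 0], [-1, -0.0003, 0, -0.0004, 0], [-1, -0.0003, 0, -0.0004, 0], [-1, -0.0003, 0, -0.0004, 0], [-1, -0.0003, 0, -0.0004, 0], [-1, -0.0003, 0, -0.0004, 0]])

```text
t: 24.55
eef_pos: [0.5049, -0.0487, 0.1537]
eef_rot: [-3.141, 0.003, 3.006]
ft_force: [-3.9, -1.2, 16.1]
finger_gap: 1.002
gripper_force: 7.7
```

Run:
```python
from h import *
s=arm.get_state();print(s["t"],s["ft_force"])
if 9<s["ft_force"][2]<24: print(job.sign_off())
```

```text
24.55 [-3.8579347  -1.16123345 16.0613994 ]
the job is handed in; nothing more can be done
None
```

The job is handed in at about 24.6 s: the jar stands in line in the gap, the foot is turned and released, and the arm is still pressing the level with about 16 N; the bubble was last seen between the lines at 12 N.

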